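# Hold a spring clamp open round the gel plates

## Task

The gel plates stand in the casting stand with a spring clamp already biting on one upright edge. Pick up the loose clamp from the bench by its handles, squeeze it so that its jaws gape wide, and without knocking the plates or disturbing anything else bring it level and square round the other upright edge, opposite the fitted clamp and at the same height, the edge midway between the jaws and the jaw tips about two centimetres in over the plates, touching nothing. Finish there still holding the clamp open in the air like that: I will tap the spacer flush before it may close.

Things in the scene. Friction and masses are not known exactly. Their poses are not given: they have to be found in the camera images.
- clamp: The loose spring clamp: two bright steel halves on a pin with a coil spring, black handle sleeves and jaw pads; about 71 g, 111 mm long, 26 mm high as it lies on its side on the bench, pin upright. Origin: pin axis, underside. x points from the pin to the jaw tips, y to the left half, z up the pin; this frame stays midway between the halves as they turn.
- clamp_handles (a point): Where to squeeze: midway between the loose clamp's handles, 50 mm behind the pin, 13 mm over its underside; clamp's axes. The 26 mm high sleeves run 30 to 61 mm behind the pin (34 to 66 mm squeezed). Outside width shut: 52 mm here, 58 mm at the splayed ends; fully squeezed they stop parallel, 26 mm over their outsides. About 7 N here starts to open it, 14 N opens it fully; let go, it snaps shut.
- clamp_mouth (a point): The middle of the loose clamp's mouth: midway between its two jaw tips, 48 mm ahead of the pin (+x of the clamp), 13 mm over its underside. Axes as the clamp's. Behind the tips the jaws bow outwards, so the plates have room down to 10 mm ahead of the pin.
- clamp_left (a joint): How far the left half of the loose clamp is turned about the pin: 0 = shut (jaw tips meet), 0.25 rad = fully squeezed, at its stop, where the tips gape about 24 mm (roughly 96 mm per rad). Both halves turn alike.
- clamp_right (a joint): The same for the right half of the loose clamp: 0 = shut, 0.25 rad = fully squeezed.
- stand: Gel casting stand, fixed: white base 76 x 156 mm, 12 mm high, slot cheeks to 32 mm. The plate sandwich in it (white ceramic, grey spacers, notched glass) is 130 mm wide along y, 7.5 mm thick along x, from 12 to 127 mm above the bench (spacers to 131). Origin: centre of the underside, in the plates' middle plane; y along the plates towards the edge with the fitted clamp, z up.
- free_edge (a point): The middle of the plates' free upright edge: at the stand's y = -65 mm, mid-thickness, 69.5 mm above the bench. The edge is straight and upright. Axes as the stand's, so +y points from the edge inwards over the plates.
- fitted_clamp: The second clamp, of the same kind and size, already biting on the other upright edge (stand's y = +65 mm) and fixed there; its height varies. Origin: pin axis, underside, so the two clamps are equally high when their origins are. x from pin to jaw tips (towards the plates), z up.
- bottle: Bystander: amber reagent bottle with a blue cap, 60 mm across, 115 mm high, standing loose. Origin: centre of its underside.
- tip_box: Bystander: shut pipette-tip box, blue with a clear lid, 85 x 122 mm, 65 mm high, loose. Origin: centre of its underside.
- comb: Bystander: white gel comb lying flat and loose, 35 x 118 mm, 4 mm thick. Origin: underside, near its middle.
There are look-alikes about, which are no part of the job. Leave any red or yellow look-alike of the clamp alone.

How it is judged:
By the outcome, as a careful person would: the job done as asked, in the order asked, and still so for the second after the job is handed in, while the arm keeps its last pose, push and grip.
It also fails if it takes over 35 s, if anything falls off the work surface, if the arm or the gripper's body presses on something with over 40 N, if the wrist force passes 120 N, or if a joint passes its speed limit or range.

## Robot

A 7-joint arm with a two-finger parallel gripper is mounted at the origin on the work surface. World frame = base frame: x ahead of the robot, y to its left, z up, the work surface at z = 0. Lengths are in mm, angles in rad, forces in N, time in s.
With the tool pointing down it reaches from about 425 to 825 mm from the base axis. Payload 3.6 kg.
Tool frame: the origin (TCP) lies midway between the tips of the shut fingers; the grasp point (between the pads) lies 19 mm behind it (env.hold_point_z is the z of the grasp point in the tool frame, in mm); z points along the fingers, y is the line along which they close (so a half turn about z gives the same grasp; the last joint's range is limited). The gripper opens to 85 mm and grips with 20 to 120 N. Pads are 22 mm wide; open, the fingers measure 114 mm over their backs; the gripper's body (76 mm by 85 mm) begins 54 mm behind the grasp point. The pads swing forward as they close: fully open they stand 13 mm farther back than shut.
Start: joints at [1.192, 0.615, -0.013, 1.423, 0.008, 1.103, -0.04], TCP at [223.992, -610.156, 231.297] pointing down, gripper open.
Joint ranges: [-3.12, 3.12], [-0.3, 2.06], [-1.34, 1.32], [0.26, 2.42], [-1.36, 4.5], [0.01, 1.98], [-2.84, 2.84]. Speed limits (rad/s): [2.79, 2.79, 3.14, 3.14, 3.14, 3.14, 3.14].

## Interface

Orientations are given as a unit quaternion [x, y, z, w].
In Python, from station import env gives the robot as it stands. Calls block until the motion is done:
- env.reach(position, orientation): joint-space move of the TCP to a pose.
- env.move_l(position, frame=None, speed=150): straight line of the TCP; frame=None keeps the orientation; speed is the mean speed in mm/s.
- env.goto_joints(angles): joint-space move.
- env.gripper_open() and env.gripper_close(newtons=None): open the fingers fully, or close them until they stop; newtons is the grip in N (None keeps the last).
- env.wait(seconds).
- env.solve_ik(position, orientation): joint angles nearest the present ones, or None.
- env.get_obs(): the state.
- env.capture(name): name is "scene" or "top" or "wrist"; returns (picture, depth): 400x640x3 uint8, red, green, blue; 400x640 float32, mm along the optical axis (not along the pixel's ray), 0 where there is no reading.
- env.camera_info(name): a dict with "fx", "fy", "cx", "cy" (pixels), "pose" (4x4, takes a point from camera to world coordinates). Camera axes: x right, y down, z forward; pixel columns grow to the right and rows downward; lengths in mm; the calibration is good to about 2 mm. A picture is of the moment at which its call begins: read the wrist's pose just before it. camera_info takes no time and is no camera call; for the wrist camera it gives the pose at the moment of the call.
A pose or a line that the arm cannot do raises env.IKError and nothing moves.
- env.close_job(): hands the job in; it is judged then, once.
The state is a dict: "time_s": time; "joint_pos": joint angles; "qvel": joint speeds; "tau": joint torques, N m; "tcp_pos": TCP position; "tcp_rot": TCP orientation; "contact_force": force on the tool from outside, world axes, zero at the start; "wrist_torque": the same for the moment, N m; "opening": finger opening in mm; "finger_force": force on a finger pad.
Only numpy, scipy, OpenCV 4.12 (cv2) and the standard library are available. Lean on these libraries where they do the work, as an engineer would, in place of code of your own. Each camera call takes 0.05 s, during which the arm holds its last target. There are 200 camera calls.

## Working session

There is one attempt and no reset: what is moved stays moved. The work goes in short steps, each a Python script; the robot and the scene stay as the last script left them, time stands still between calls to the robot, and variables do not carry over. Pictures are saved under pics/ and viewed, at most 10 in all, crops included, and the job is handed in when it is done.

```bash
ls; mkdir -p pics
cat > h.py <<'E'
import numpy as np, cv2
from station import env
def snap(n,f):
    i=env.camera_info(n); p,d=env.capture(n)
    np.savez('pics/'+f+'.npz',p=p,d=d,K=[i['fx'],i['fy'],i['cx'],i['cy']],T=np.array(i['pose']))
    cv2.imwrite('pics/'+f+'.png',p[:,:,::-1]); return p,d
def load(f): return np.load('pics/'+f+'.npz')
def cloud(f):
    z=load(f); d=z['d']; fx,fy,cx,cy=z['K']; v,u=np.mgrid[:400,:640]
    P=np.stack([(u-cx)/fx*d,(v-cy)/fy*d,d,np.ones_like(d)],-1)@z['T'].T
    P=P[...,:3]; P[d==0]=np.nan; return P
E
python3 - <<'E'
from h import *
a,_=snap('scene','s0'); b,_=snap('top','t0')
print(env.camera_info('scene')['pose'],env.camera_info('top')['pose'],env.hold_point_z)
o=env.get_obs();print(o['time_s'],o['tcp_rot'],o['opening'])
E
```

```text
pics
[[-5.75505538e-02  7.18633777e-01 -6.93003195e-01  1.28876962e+03]
 [ 9.98175558e-01  5.41169454e-02 -2.67751888e-02 -3.18338910e+01]
 [ 1.82616610e-02 -6.93279779e-01 -7.20437131e-01  8.03837979e+02]
 [ 0.00000000e+00  0.00000000e+00  0.00000000e+00  1.00000000e+00]] [[-5.92471489e-03 -9.98144358e-01  6.06031191e-02  5.01971175e+02]
 [-9.99743742e-01  7.23653458e-03  2.14495484e-02 -7.80220942e+01]
 [-2.18483023e-02 -6.04605066e-02 -9.97931450e-01  1.13596596e+03]
 [ 0.00000000e+00  0.00000000e+00  0.00000000e+00  1.00000000e+00]] -18.700000000000003
0.1 [ 9.84565457e-01  1.75012668e-01 -2.37828028e-04 -1.17077694e-03] 85.73582673316527
```

View pics/s0.png

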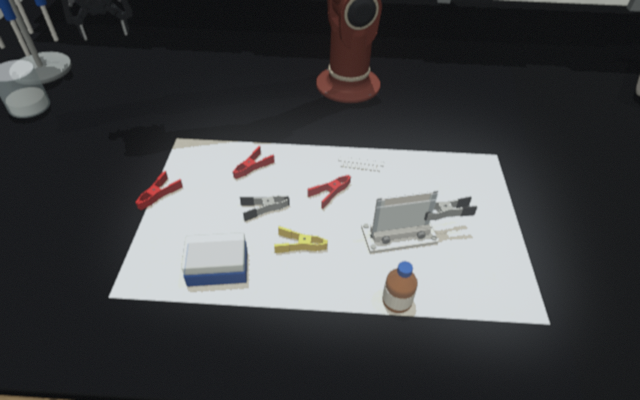

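View pics/t0.png

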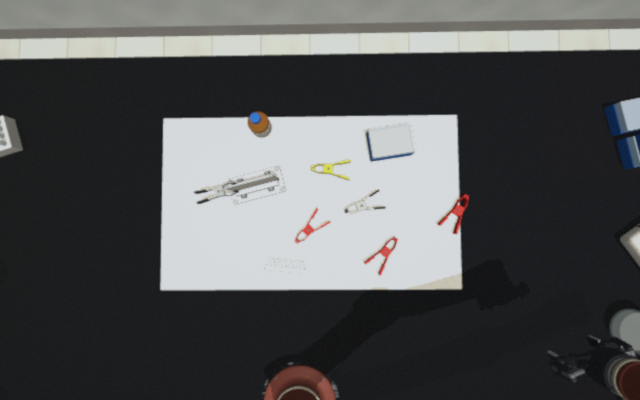

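The only steel and black candidate on the bench is the clamp at scene (265,205) / top (365,203). The others are the fitted clamp at scene (450,208), on the plates, three red clamps at scene (255,162), (160,190) and (330,188), and a yellow one at (302,240). I choose (265,205) and check it in a close crop.

Run:
```python
from h import *
s=load('t0')['p'][:,:,::-1]
a=cv2.resize(s[180:230,330:400],None,fx=8,fy=8,interpolation=cv2.INTER_CUBIC)
b=cv2.resize(s[155:215,185:295],None,fx=7,fy=7,interpolation=cv2.INTER_CUBIC)[:, :770]
c=np.zeros((400+420,770,3),np.uint8);c[:400,:560]=a;c[400:]=b
c=cv2.resize(c,None,fx=.73,fy=.73);cv2.imwrite('pics/c1.png',c);print(c.shape)
P=cloud('t0')
def R(n,v0,v1,u0,u1,z0,z1):
    q=P[v0:v1,u0:u1].reshape(-1,3);q=q[(q[:,2]>z0)&(q[:,2]<z1)]
    print(n,len(q),q.min(0).round(1),q.max(0).round(1),np.median(q,0).round(1))
    if len(q)>5:
        r=cv2.minAreaRect(q[:,:2].astype(np.float32));print('   rect',np.round(r[0],1),np.round(r[1],1),round(r[2],1))
    return q
print('bench',np.nanmedian(P[230:250,200:280,2]))
R('clamp',180,225,335,395,8,60)
R('plates',150,215,220,295,110,140)
R('base',150,215,220,295,7,20)
R('fitted',160,215,185,240,40,105)
R('bottle',100,140,240,275,90,130)
R('box',115,165,360,420,50,80)
```

```text
(599, 562, 3)
bench 0.9883059729761499
clamp 187 [ 528.6 -240.     8.5] [ 593.2 -127.9   32. ] [ 545.3 -181.2   25.2]
   rect [ 550.3 -180.3] [ 55.4 109.5] 18.4
plates 135 [590.6  61.6 110.1] [629.5 187.  134.1] [608.  123.7 126.3]
   rect [609.6 124.9] [  7.9 129.9] 14.4
base 702 [541.7  17.7   7. ] [707.9 226.8  19.9] [603.6 116.6  12.8]
   rect [630.4 125.8] [213.6 158.3] 84.6
fitted 335 [554.5 155.3  40.5] [611.8 280.4 104.5] [586.7 214.4  80.1]
   rect [586.5 217.2] [ 34.6 125.8] 14.3
bottle 136 [761.   91.4  90.3] [796.4 126.2 119.9] [776.4 108.6 114. ]
   rect [779.  109.9] [30.  34.6] 47.6
box 1335 [ 677.9 -321.2   50.2] [ 774.8 -192.7   72.8] [ 724.9 -256.5   64.2]
   rect [ 726.5 -257.5] [ 83.4 120.7] 8.6
```

View pics/c1.png

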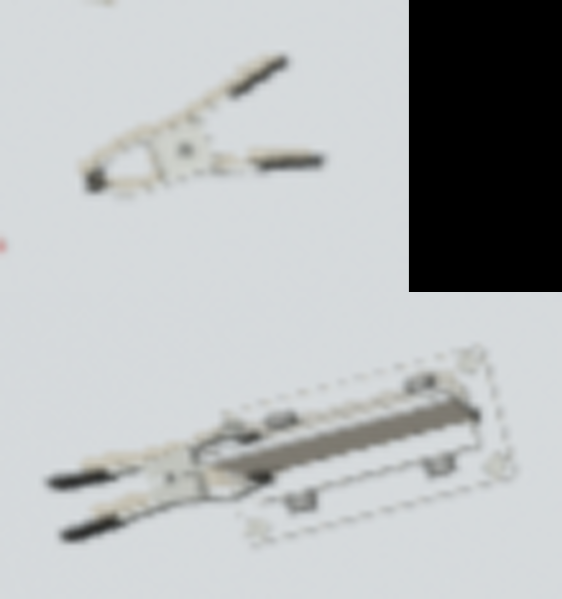

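The crop shows the loose steel clamp with its pin at top px (361.5,205.7), its jaws shut to the left and its black handles to the right. The plates run from about (230,190) to (280,177), with the fitted clamp on their left end. Next is a wrist look at both.

```bash
cat >> h.py <<'E'
from scipy.spatial.transform import Rotation as Ro
def quat(yaw): # tool down, tool x at world angle yaw (deg)
    a=np.radians(yaw); x=np.array([np.cos(a),np.sin(a),0]); z=np.array([0,0,-1.]); return Ro.from_matrix(np.stack([x,np.cross(z,x),z],1)).as_quat()
def toolcam(n='wrist'):
    o=env.get_obs(); R=Ro.from_quat(o['tcp_rot']).as_matrix(); T=np.array(env.camera_info(n)['pose'])
    return R.T@(T[:3,3]-o['tcp_pos']), R.T@T[:3,:3]
E
python3 - <<'E'
from h import *
print(toolcam())
env.reach([600,70,330],quat(104.4)); snap('wrist','w_st'); print(env.get_obs()['joint_pos'],env.get_obs()['time_s'])
env.reach([556,-195,200],quat(108.3)); snap('wrist','w_cl'); print(env.get_obs()['joint_pos'],env.get_obs()['time_s'])
a=np.hstack([cv2.imread('pics/w_st.png'),cv2.imread('pics/w_cl.png')]);cv2.imwrite('pics/w2.png',cv2.resize(np.vstack([a[:,:640],a[:,640:]]),(480*1,600)))
E
```

```text
(array([  75.20456015,    0.94459741, -142.66477515]), array([[-1.11997488e-03, -9.54791830e-01, -2.97273118e-01],
       [ 9.99998786e-01, -7.47306724e-04, -1.36726512e-03],
       [ 1.08329937e-03, -2.97274288e-01,  9.54791508e-01]]))
[ 0.19424347  0.52148233 -0.58945227  1.3923229   0.2908948   1.31490177
 -0.15789378] 2.9083
[ 0.63696695  0.60310322 -0.55751472  1.63625796  0.36165864  1.00429551
  0.28637703] 4.1
```

View pics/w2.png

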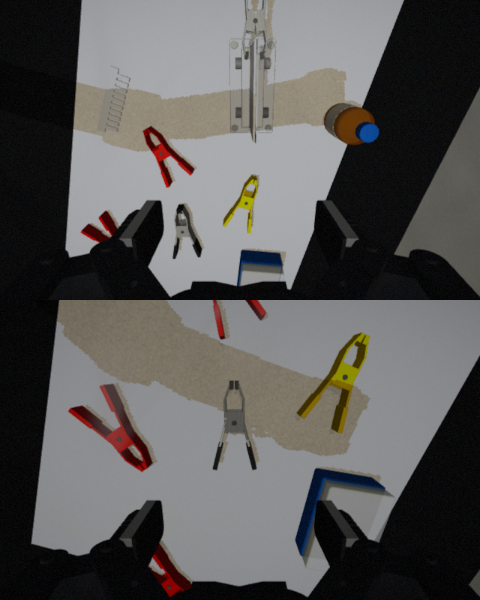

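The wrist view of the stand shows the plates near px (338,110) full scale and the fitted clamp above them. The wrist view of the clamp shows the pin at about (312,164) and the handles below it, with free space on both sides for the fingers. Now I compute the poses.

Run:
```python
from h import *
P=cloud('w_cl'); im=load('w_cl')['p']
print('bench',np.nanmedian(P[200:220,160:200,2]))
m=((P[...,2]>10)&(P[...,2]<45)).astype(np.uint8); n,l=cv2.connectedComponents(m)
k=l[165,318] or l[170,312]; q=P[l==k]; print(k,len(q),q.min(0),q.max(0),np.median(q,0))
np.save('pics/q.npy',q)
d0=np.array([-.314,.949])
# symmetry fit: axis by maximising mirror match via handle ends
from scipy.spatial import cKDTree
from scipy.optimize import minimize
def cost(p):
    a=np.radians(p[0]);d=np.array([np.cos(a),np.sin(a)]);nn=np.array([-d[1],d[0]])
    s=q[:,:2]@nn-p[1]; mir=q[:,:2]-2*np.outer(s,nn)
    return np.minimum(cKDTree(q[:,:2]).query(mir)[0],8).mean()
c=np.median(q[:,:2],0)
best=min((minimize(cost,[a,c@np.array([-np.sin(np.radians(a)),np.cos(np.radians(a))])+o],method='Nelder-Mead') for a in (105,108.3,111) for o in(-2,2)),key=lambda r:r.fun)
print(best.x,best.fun); a=np.radians(best.x[0]);d=np.array([np.cos(a),np.sin(a)]);nn=np.array([-d[1],d[0]])
t=q[:,:2]@d;print('t range',np.percentile(t,[0,.5,99.5,100]))
tm=t.max(); 
for tt in (t.max()-48,t.min()+61+2): print('pin',tt*d+best.x[1]*nn)
print('pin px depth pt',P[164,312])
s=q[:,:2]@nn-best.x[1];print('width',s.min(),s.max())
# stand
P=cloud('w_st'); im=load('w_st')['p']
m=(P[...,2]>112)&(P[...,2]<145); q=P[m]; q=q[(abs(q[:,0]-609)<60)&(abs(q[:,1]-125)<90)]
print('plates',len(q),np.median(q,0),cv2.minAreaRect(q[:,:2].astype(np.float32)))
m=(P[...,2]>35)&(P[...,2]<112); q=P[m]; q=q[(abs(q[:,0]-586)<60)&(abs(q[:,1]-217)<60)]
print('fit w',len(q),np.median(q,0))
for f in ('t0','w_st','s0'):
    P=cloud(f); a=np.radians(104.4);d=np.array([-np.sin(np.radians(14.4)),np.cos(np.radians(14.4))]);n2=np.array([-d[1],d[0]])
    r=P[...,:2]-np.array([609.6,124.9]);t=r@d;s=r@n2
    k=(t>80)&(t<98)&(abs(s)<10)&(P[...,2]>30)  # around pin top plate
    print(f,'pin-plate z',k.sum(),np.percentile(P[k][:,2],[5,25,50,75,95]) if k.sum() else 0)
    for t0 in range(66,166,10):
        k=(abs(t-t0)<5)&(abs(s)<35)&(P[...,2]>30)
        if k.sum()>3:print(t0,k.sum(),np.percentile(P[k][:,2],[10,50,90]).round(1),s[k].min().round(1),s[k].max().round(1))
```

```text
bench 12.243247101557529
4 1665 [ 525.96953514 -245.3488991    10.03401853] [ 592.89434651 -129.88588423   28.08795064] [ 543.43331709 -181.33495338   25.00751128]
[ 108.16722794 -463.94634394] 0.23599551610301447
t range [-402.05838942 -400.90643718 -291.02460683 -290.25829412]
pin [ 546.28493343 -176.74177521]
pin [ 546.53439635 -177.50198619]
pin px depth pt [ 546.70633771 -179.52284525   24.97534069]
width -28.772490867377087 27.88877540651879
plates 684 [604.82002445 127.73312344 126.77663378] ((608.8970336914062, 122.17295837402344), (7.490262985229492, 129.2404327392578), 14.392373085021973)
fit w 1365 [589.36395611 205.41556893  80.68466506]
t0 pin-plate z 60 [56.46018233 76.78494496 80.93082765 82.28464701 83.93294682]
66 31 [ 53.9  78.8 125.2] -16.2 16.8
76 21 [59.4 75.  82.2] -16.8 16.0
86 53 [58.2 80.9 83.3] -14.2 14.0
96 37 [75.8 82.1 84. ] -12.7 11.7
106 27 [73.6 80.4 83.9] -12.6 12.5
116 15 [69.  80.7 83.6] -13.9 13.4
126 23 [62.7 73.7 84.3] -14.7 15.0
136 27 [63.7 81.2 83.6] -17.0 15.3
146 27 [68.8 81.2 84.3] -18.0 16.2
156 16 [61.5 79.1 84.9] -16.5 16.6
w_st pin-plate z 399 [79.3168668  80.46864764 81.13225964 81.70361029 82.67275344]
66 89 [ 63.2  79.9 126.1] -16.0 18.4
76 208 [57.8 80.  81.7] -14.6 16.5
86 296 [79.9 81.1 82.4] -13.4 14.5
96 277 [79.9 81.1 82.3] -11.8 13.5
106 138 [79.4 80.8 82. ] -12.5 14.2
116 47 [66.1 80.  81.9] -12.6 14.6
s0 pin-plate z 75 [58.56972513 78.10640706 80.8496996  82.05769276 83.21942094]
66 59 [ 57.9  73.7 111.9] -16.0 1.1
76 64 [59.6 72.8 81.9] -15.7 17.1
86 97 [58.7 78.6 82.2] -13.6 16.4
96 73 [62.8 80.2 82.5] -12.0 15.9
106 51 [62.5 75.8 81.6] -13.5 14.3
116 65 [60.5 71.1 80. ] -13.9 16.0
126 87 [59.1 71.1 81.5] -15.6 16.6
136 82 [60.8 72.7 81.7] -16.6 17.5
146 80 [59.5 71.9 82.3] -16.7 18.5
156 45 [59.8 73.1 81.7] -17.1 18.3
```

Run:
```python
from h import *
q=quat(108.2)
env.reach([562,-224.6,110],q)
env.move_l([562,-224.6,2.5],speed=120)
print(env.get_obs()['contact_force'])
env.gripper_close(40)
o=env.get_obs();print(o['opening'],o['finger_force'],o['contact_force'],o['tcp_pos'],o['time_s'])
if o['opening']<35:
    env.move_l([562,-224.6,60],speed=80); env.move_l([562,-224.6,200],speed=200)
    snap('wrist','w_g'); o=env.get_obs();print(o['opening'],o['contact_force'],o['tcp_pos'],o['time_s'])
```

```text
[ 0.11185479  0.11855765 -0.50148206]
23.937865465638684 42.58592247962952 [-0.56237767 -0.29554024 17.20055934] [ 565.73973101 -225.54753062    6.91620818] 6.2
23.480869929676558 [ 0.09651736  0.18118239 -0.45336075] [ 560.72571388 -224.53940524  198.12813418] 7.9667
```

View pics/w_g.png

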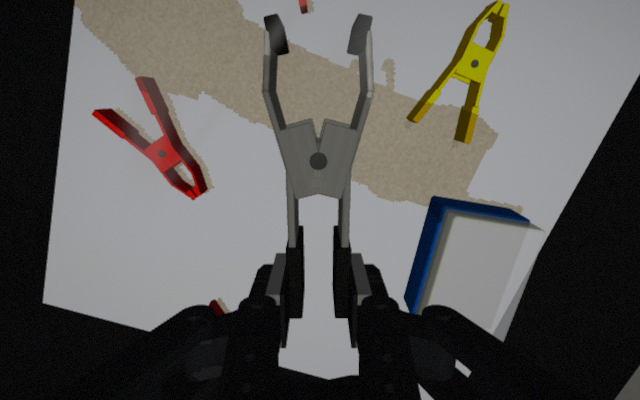

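The clamp is held fully open: jaw tips at px (275,20) and (360,20), pin at (318,160), handles parallel between the pads. Now I measure its pose in the tool frame.

```bash
cat >> h.py <<'E'
def clamp_in_tool(f,tcp,rot,show=True):
    P=cloud(f); R=Ro.from_quat(rot).as_matrix(); Q=(P-tcp)@R
    def top(u0,u1,v0,v1):
        q=Q[v0:v1,u0:u1].reshape(-1,3); q=q[np.isfinite(q[:,0])&(q[:,2]<10)&(q[:,2]>-45)]; return q
    q=top(255,385,5,240); q=q[q[:,0]>25]
    q=q[q[:,2]<np.median(q[:,2])+40]
    pl=top(295,340,135,185); A=np.c_[pl[:,:2],np.ones(len(pl))]; c=np.linalg.lstsq(A,pl[:,2],rcond=None)[0]
    return Q,q,pl,c
E
python3 - <<'E'
from h import *
o=env.get_obs(); Q,q,pl,c=clamp_in_tool('w_g',o['tcp_pos'],o['tcp_rot'])
print('tcp rot tool z',Ro.from_quat(o['tcp_rot']).as_matrix().round(4).tolist())
print('plate z med',np.median(pl[:,2]),'slopes',c, 'pin',Q[160,318])
for v in range(8,60,6):
    r=Q[v,250:390]; k=(r[:,2]<0)&(r[:,2]>-40); i=np.where(k)[0]+250
    if len(i): print(v,i.min(),i.max(),Q[v,i.min()].round(1),Q[v,i.max()].round(1))
a=q; print('all',len(q),q.min(0),q.max(0))
for x0 in range(30,105,6):
    k=abs(q[:,0]-x0)<3
    if k.sum()>5:
        s=q[k]; print(x0,k.sum(),'y',s[:,1].min().round(1),s[:,1].max().round(1),'mid',((s[:,1].min()+s[:,1].max())/2).round(2),
          'topz L',np.percentile(s[s[:,1]<0][:,2],20).round(1) if (s[:,1]<0).any() else 0,'R',np.percentile(s[s[:,1]>0][:,2],20).round(1) if (s[:,1]>0).any() else 0)
E
```

```text
tcp rot tool z [[-0.3124, 0.95, -0.0037], [0.95, 0.3124, 0.001], [0.0021, -0.0032, -1.0]]
plate z med -18.612692777086167 slopes [ 5.70547923e-02  6.81010149e-03 -2.13839698e+01] pin [ 53.44014606  -0.75135675 -19.09558726]
14 271 365 [100.8 -15.9 -17. ] [100.7  14.5 -17.4]
20 264 371 [ 99.  -18.3 -16.9] [ 99.   16.6 -17.1]
26 266 370 [ 97.1 -17.6 -18.1] [ 97.5  16.5 -15.8]
32 265 371 [ 95.4 -18.  -17.7] [ 95.6  16.9 -15.8]
38 265 371 [ 93.7 -18.2 -16.8] [ 93.4  16.6 -18.5]
44 264 371 [ 91.9 -18.6 -17.2] [ 91.8  16.9 -17.4]
50 264 372 [ 90.  -18.6 -17.5] [ 90.1  17.4 -16.5]
56 264 372 [ 88.1 -18.7 -17.4] [ 88.   17.2 -18.4]
all 9777 [ 25.00667842 -19.68956936 -21.24998724] [101.1971355   18.26548055   6.58744451]
30 331 y -12.7 11.2 mid -0.72 topz L -18.5 R -18.5
36 290 y -12.6 11.0 mid -0.81 topz L -18.6 R -18.6
42 891 y -12.7 11.3 mid -0.69 topz L -18.9 R -18.9
48 1036 y -12.8 11.3 mid -0.75 topz L -19.1 R -19.0
54 1195 y -14.5 13.0 mid -0.76 topz L -19.2 R -19.2
60 1413 y -15.9 14.5 mid -0.73 topz L -19.1 R -19.1
66 1153 y -17.5 16.2 mid -0.69 topz L -18.8 R -18.8
72 488 y -19.3 17.8 mid -0.73 topz L -18.5 R -18.6
78 509 y -19.7 18.3 mid -0.71 topz L -17.9 R -18.0
84 512 y -19.5 18.2 mid -0.67 topz L -17.6 R -17.5
90 849 y -18.8 17.6 mid -0.61 topz L -17.6 R -17.6
96 806 y -18.7 16.9 mid -0.9 topz L -17.9 R -17.9
102 207 y -18.3 16.9 mid -0.68 topz L -17.9 R -17.7
```

Run:
```python
from h import *
o=env.get_obs(); print(o['tcp_pos'],o['qvel'].round(4) if hasattr(o['qvel'],'round') else o['qvel'])
R=Ro.from_quat(o['tcp_rot']).as_matrix()
def prof(P,pin,d,n,lab,z0):
    r=P[...,:2]-pin; t=r@d; s=r@n; out=[]
    for t0 in range(-24,50,6):
        k=(abs(t-t0)<3)&(abs(s)<(24))&(P[...,2]>z0)&(P[...,2]<z0+20); z=P[k][:,2]
        out.append(round(float(np.percentile(z,75)),1) if len(z)>8 else None)
    print(lab,out)
a=np.radians(108.17);d=np.array([np.cos(a),np.sin(a)]);n=np.array([-d[1],d[0]])
prof(cloud('w_cl'),np.array([546.4,-177.1]),d,n,'bench',12)
P=cloud('w_g'); pin=o['tcp_pos']+R@np.array([53.4,-.7,-19]); prof(P,pin[:2],d,n,'held ',208)
d=np.array([-np.sin(np.radians(14.4)),np.cos(np.radians(14.4))]);n=np.array([-d[1],d[0]])
c=np.array([608.9,122.2]); prof(cloud('w_st'),c+93*d,-d,n,'fit93 ',66)
# fitted pin along t: dark pin in image / steel plate extent
P=cloud('w_cl');z=load('w_cl')
k=(abs(P[...,2])<8); print('bench z near', [np.nanmedian(P[v:v+20,u:u+20,2]).round(1) for v,u in((120,230),(90,380),(200,230),(250,300))])
```

```text
[ 560.72571388 -224.53940524  198.12813418] [-0.002   0.0064 -0.0004 -0.0004 -0.0025 -0.0001 -0.0005]
bench [25.4, 25.2, 25.7, 25.5, 25.7, 25.7, 25.3, 25.3, 24.8, 24.3, 24.3, 24.3, 24.5]
held  [216.7, 216.7, 217.0, 217.1, 217.4, 217.2, 217.1, 216.8, 216.4, 215.9, 215.9, 216.1, 216.1]
fit93  [81.0, 81.1, 81.4, 81.8, 81.8, 81.7, 81.5, 81.2, 80.4, 80.2, 80.2, 80.5, 80.6]
bench z near [np.float64(0.3), np.float64(0.3), np.float64(0.2), np.float64(0.2)]
```

```bash
cat >> h.py <<'E'
def settle(target,yaw=104.4,speed=60,n=3):
    cmd=np.array(target,float)
    for i in range(n):
        env.move_l(list(cmd),speed=speed); env.wait(.25); o=env.get_obs(); e=np.array(target)-o['tcp_pos']
        if np.abs(e).max()<.3: break
        cmd=cmd+e; 
    R=Ro.from_quat(o['tcp_rot']).as_matrix(); print('at',o['tcp_pos'].round(2),'yaw',np.degrees(np.arctan2(R[1,0],R[0,0])).round(2),'tilt',R[2].round(4),'F',o['contact_force'].round(2),'op',round(o['opening'],2),'t',o['time_s'])
    return o
E
python3 - <<'E'
from h import *
env.reach([658.4,-67.8,200],quat(104.4))
env.move_l([658.4,-67.8,62.5],speed=120)
o=settle([658.4,-67.8,62.5])
snap('wrist','w_p'); print(o['joint_pos'])
E
```

```text
at [658.41 -67.81  62.56] yaw 104.4 tilt [-1.e-04  1.e-04 -1.e+00] F [ 0.15  0.08 -0.87] op 24.11 t 10.525
[ 0.31811227  0.85532762 -0.45164345  1.53931822  0.4529385   0.85242615
 -0.0485505 ]
```

View pics/w_p.png

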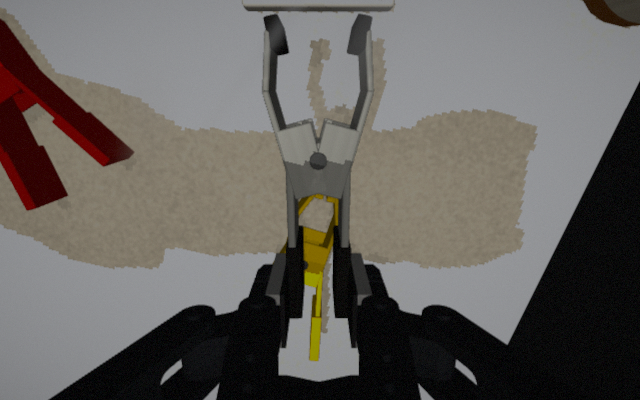

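The clamp is held open in front of the stand. The base's near edge lies at row ~10, columns 243–395, which checks the centring: its middle is col 319 and the clamp's axis is col 318.

Run:
```python
from h import *
o=env.get_obs(); R=Ro.from_quat(o['tcp_rot']).as_matrix(); Q=(cloud('w_p')-o['tcp_pos'])@R
b=Q[0:8,200:440].reshape(-1,3); b=b[(b[:,2]>45)&(b[:,2]<56)]; print('base',len(b),b.min(0),b.max(0),'mid y',(b[:,1].min()+b[:,1].max())/2)
for u in (250,300,340,388):
    c=Q[0:25,u]; k=(c[:,2]>45)&(c[:,2]<56); print(u,c[k][:,0].min(),np.median(c[k][:,2]))
q=Q[5:240,255:385].reshape(-1,3);q=q[(q[:,2]<-10)&(q[:,2]>-25)&(q[:,0]>30)]
print('clamp mids',[round((lambda s:(s.min()+s.max())/2)(q[abs(q[:,0]-x)<3][:,1]),2) for x in (36,60,78,90,96)],'tip',q[:,0].max(),'pin',Q[160,318])
```

```text
base 1203 [117.67793167 -38.53082123  48.12119416] [121.10743968  37.08825336  54.29951179] mid y -0.7212839355502894
250 118.04455858540905 51.1125263168734
300 117.95077036867568 50.74111320221202
340 118.00949877691272 51.15210046278424
388 117.68718537357222 51.680523368148606
clamp mids [np.float64(-0.9), np.float64(-0.81), np.float64(-1.01), np.float64(-0.72), np.float64(-0.89)] tip 101.2139929814171 pin [ 53.58324484  -0.83441657 -19.67059273]
```

Run:
```python
from h import *
a=np.radians(104.4);d=np.array([np.cos(a),np.sin(a),0]); p=np.array([658.4,-67.8,62.5])
settle(p+49.7*d,speed=50)
snap('wrist','w_f'); snap('scene','s_f'); snap('top','t_f')
s=cv2.resize(cv2.imread('pics/s_f.png')[160:270,340:500],None,fx=4,fy=4,interpolation=cv2.INTER_CUBIC)
w=cv2.imread('pics/w_f.png')[:, :]; w=cv2.resize(w,None,fx=.75,fy=.75)
t=cv2.resize(cv2.imread('pics/t_f.png')[150:225,190:350],None,fx=4,fy=4,interpolation=cv2.INTER_CUBIC)
c=np.vstack([s[:, :640],np.zeros((0,640,3),np.uint8),t]);c=cv2.resize(c,None,fx=.8,fy=.8);cv2.imwrite('pics/f2.png',c);print(c.shape)
o=env.get_obs(); R=Ro.from_quat(o['tcp_rot']).as_matrix(); Q=(cloud('w_f')-o['tcp_pos'])@R
b=Q.reshape(-1,3); k=(b[:,2]<-50)&(b[:,2]>-80)&(b[:,0]>70)&(abs(b[:,1])<20); e=b[k]; print('plates',len(e),e.min(0),e.max(0),cv2.minAreaRect(e[:,:2].astype(np.float32)))
q=b[(b[:,2]<-10)&(b[:,2]>-25)&(b[:,0]>30)&(abs(b[:,1])<25)];print('mids',[round((lambda s:(s.min()+s.max())/2)(q[abs(q[:,0]-x)<3][:,1]),2) for x in (36,60,78,90,96)],'tip',q[:,0].max())
k=(b[:,2]>48)&(b[:,2]<54)&(abs(b[:,1])<45)&(b[:,0]>60)&(b[:,0]<90);e=b[k];print('base',e.min(0),e.max(0))
```

```text
at [646.04 -19.65  62.49] yaw 104.4 tilt [ 0. -0. -1.] F [-0.96  0.53  0.34] op 23.85 t 12.9667
(592, 512, 3)
plates 2548 [ 80.97478085  -4.70687234 -70.26823619] [ 95.02007798   2.86316522 -50.63186437] ((88.00214385986328, -0.9374313354492188), (14.045421600341797, 7.565876483917236), 0.3592819273471832)
mids [np.float64(-0.84), np.float64(-0.97), np.float64(-1.04), np.float64(-0.8), np.float64(-0.99)] tip 101.13793110370841
base [ 68.241757   -38.9801498   48.00471796] [89.99918887 37.36118799 53.56627334]
```

View pics/w_f.png

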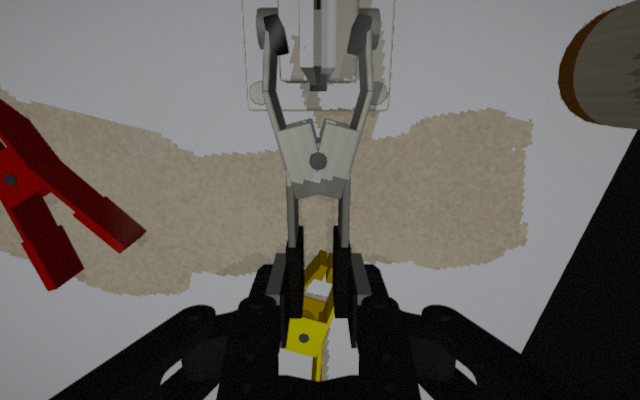

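View pics/f2.png

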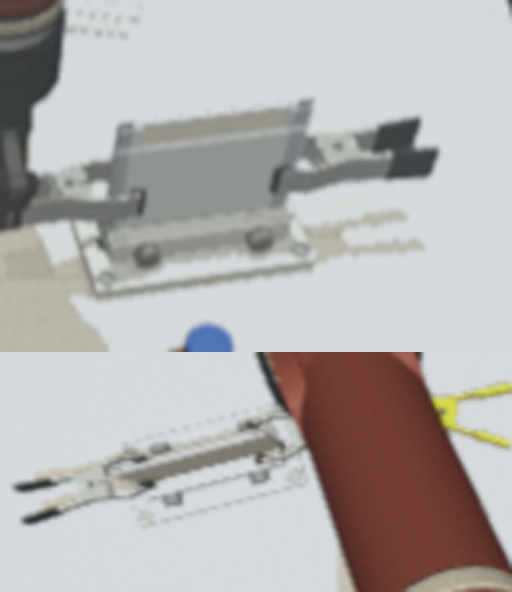

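The plate edge lies at tool x 81.0, mid y -0.94. The clamp's mid line is at y -0.93 and its tips are at x 101.2, so they are 20 mm in and centred, with nothing touching. Last comes the height check against the fitted clamp, then I hand in.

Run:
```python
from h import *
P=cloud('w_f'); F=cloud('w_st')
d=np.array([-np.sin(np.radians(14.4)),np.cos(np.radians(14.4))]);n=np.array([-d[1],d[0]])
def z(P,pin):
    r=P[...,:2]-pin;k=(abs(r@d)<9)&(abs(r@n)<9)&(P[...,2]>70)&(P[...,2]<92);return np.median(P[k][:,2]),k.sum()
o=env.get_obs(); h=z(P,o['tcp_pos'][:2]+53.4*d); f=z(F,np.array([608.9,122.2])+93*d); print(h,f,o['opening'],o['time_s'])
if abs(h[0]-f[0])<1.2: env.close_job(); print('handed in')
```

```text
(np.float64(80.6907530769938), np.int64(2421)) (np.float64(81.22042656714675), np.int64(334)) 23.838524904846132 13.1167
the job is handed in; nothing more can be done
handed in
```

I handed the job in at 13.1 s: the arm holds the loose clamp fully open round the free edge, jaw tips 20 mm in, edge centred to about 0.1 mm, within 0.6 mm of the fitted clamp's height, and touching nothing in the last pictures.

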